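# Dusk test of a returned plug-in light sensor

### The job

The light-sensor tester still has the known-good reference sensor in its nest, and the sensor a customer returned waits in the separate cradle: swap the two, each fully down in the other's place with its pins in the slots. Then slide the tester's sprung shutter out over the returned sensor to half travel, the long middle mark of its scale, where the blade half covers the sensor's eye, and finish while still holding it there against its spring. Do not let the shutter run on towards full travel (the sensor would latch to night), and leave the other things on the table where they are.

Things in the scene. Friction and masses are not known exactly. Their poses are not given: they have to be found in the camera images.
- tester: light-sensor tester, fixed: aluminium plate 240 (x) x 104 (y) mm, top 12 mm up; sensor nest on its -x half; on its +x half a grey housing (x +13 to +110, y +-34, top at 58 mm) out of which a steel blade slides over the nest. Origin: centre of the underside, on the table, z up; x (nest to housing) within 0.3 rad of the robot's x. It stands left of the cradle or right of it
- test_nest (a point): origin of a sensor seated in the tester; axes as the tester's; at x = -47 mm, 16 mm above the table, on a black pad. Four guides 12 mm high at the body's corners (2.5 mm play, flared; open for fingers from x = -15 to +34 mm), end stop at +x, block with two open-topped pin slots (y +-10 mm, 10 mm wide, 14.5 mm high) at -x. Lower a sensor straight down, pins to -x; it lies loose
- shutter (a joint): slide of the sprung shutter (m): 0 home, blade in the housing, nest clear; 0.035 half, the long mark on the white scale on top of the housing, read by the white line on the grip's foot; 0.070 full. Grows along the tester's -x, above the nest (blade underside 43 mm above the table). Its spring pulls it home with 4.2 N at home, 8.4 N at half, 12.6 N at full; let go, it slides home
- shutter_grip (a point): top centre of the shutter's upright black grip, moving with the shutter: 12 mm thick along the tester's x, 30 mm wide along y, top 91.5 mm above the table, standing 28 mm above its foot (22 x 34 mm, top at 63.5 mm). Axes as the tester's; at home at x = +91, y = -2 mm in the tester. Free on all sides above the foot
- cradle: parking cradle, fixed: aluminium plate 136 (x) x 90 (y) mm, top 12 mm up, with one nest like the tester's. Origin: centre of the underside, on the table, z up; x within 0.4 rad of the robot's x. The bare table midway between tester and cradle is free for setting a sensor down
- cradle_nest (a point): origin of a sensor seated in the cradle; axes as the cradle's; at x = -2 mm, 16 mm above the table. The nest is the same as the tester's: pin slots at -x
- reference_sensor: known-good plug-in light sensor, at first in the tester: white rounded body, round grey eye on top, two pins. Origin on the underside, z up: body x -28 to +47 mm, y +-23 mm, 24 mm high; pins 4.8 mm thick at y = +-10 mm, 11 mm up, reaching to x = -47 mm. About 55 g; pick across the 46 mm width at about x = +9 mm
- returned_sensor: the customer's returned sensor: same make, looks, frame and sizes as the reference sensor; at first in the cradle
- pack_lamp_2: bystander: black upright lamp carton 62 x 62 x 108 mm at the far edge; origin at its base
- calculator: bystander: black pocket calculator lying at the far right, 115 x 68 x 13 mm; origin at its base
- tape_roll: bystander: brown tape roll lying flat at the near right, 120 mm across, 48 mm high; origin at its base
- white_box_1: bystander: white carton 68 x 115 x 60 mm at the near left; origin at its base

How it is judged:
By the outcome, as a careful person would: the job done as asked, in the order asked, and still so for the second after the job is handed in, while the arm keeps its last pose, push and grip.
It also fails if it takes over 72 s, if anything falls off the work surface, if the arm or the gripper's body presses on something with over 40 N, if the wrist force passes 120 N, or if a joint passes its speed limit or range.

### The arm

A 6-joint arm with a two-finger parallel gripper is mounted at the origin on a cart in front of the work surface, level with it; the furniture and walls round the work are solid. World frame = base frame: x ahead of the robot, y to its left, z up, the work surface at z = 0. Lengths are in m, angles in rad, forces in N, time in s.
With the tool pointing down it reaches from about 0.325 to 0.875 m from the base axis. Payload 4.4 kg.
Tool frame: the origin (TCP) lies on the centre line of the jaws, within the pads' length; the fingertips stand 22 mm ahead of it and the grasp point (between the pads) lies 3 mm ahead of it (manip.nose_length is the distance from the TCP to the fingertips, in m); z points along the fingers, y is the line along which they close (so a half turn about z gives the same grasp; the last joint's range is limited). The gripper opens to 85 mm and grips with 20 to 120 N. Pads are 22 mm wide; open, the fingers measure 114 mm over their backs; the gripper's body (76 mm by 85 mm) begins 54 mm behind the grasp point. The pads swing forward as they close: fully open they stand 13 mm farther back than shut.
Start: joints at [1.103, 0.207, 1.542, -0, 1.393, -0.15], TCP at [0.179, 0.546, 0.253] pointing down, gripper open.
Joint ranges: [-2.73, 2.73], [-0.86, 2.22], [0.23, 2.46], [-1.11, 4.25], [0.08, 2.63], [-2.82, 2.82]. Speed limits (rad/s): [2.79, 2.79, 3.14, 3.14, 3.14, 3.14].

### API

Orientations are given as a unit quaternion [x, y, z, w].
In Python, from workcell import manip gives the robot as it stands.
- The arm moves only by the tool carry_out, never from a script. Its argument "series" is a list of rows, each a list of 7 numbers: the shift along the tool's x, y, z in cm, then the turn, a rotation vector about the tool's x, y, z in rad, then the finger opening in cm, from 0 to 8.54. A call has 1 to 5 rows; each row is the pose to reach, as a shift and turn from the pose commanded when the call began, along the tool's axes at that moment; what a row does not reach only later rows make up. A row lasts 1/12 s, in which the tool goes at most 41.7 mm and 7.16 degrees, less where a joint would pass 70% of its speed; a pose out of reach is approached as far as the arm can. A call with a gripper value outside its range is refused whole. The fingers move at their own pace and stop on an object; the grip force is fixed at half the most. Time passes only in rows, so rows that repeat a pose let the fingers close. It gives the time, the measured TCP pose, the force, the opening and the grip force at its end, in the units of the state.
- manip.sense(): the state, without advancing time (a new reading comes with each control period).
- manip.get_image(name): name is "scene" or "top"; returns (picture, depth): 400x640x3 uint8, blue, green, red; 400x640 float32, m along the optical axis (not along the pixel's ray), 0 where there is no reading.
- manip.camera_info(name): a dict with "camera_matrix" (3x3 intrinsics, pixels), "xyz" and "orientation" of the camera in the world. Camera axes: x right, y down, z forward; pixel columns grow to the right and rows downward; lengths in m; the calibration is good to about 2 mm. A picture is of the moment at which its call begins. camera_info takes no time and is no camera call.
- manip.close_job(): hands the job in; it is judged then, once.
The state is a dict: "t": time; "q": joint angles; "qvel": joint speeds; "joint_efforts": joint torques, N m; "tcp_pos": TCP position; "eef_rot": TCP orientation; "force": force on the tool from outside, world axes, zero at the start; "ft_torque": the same for the moment, N m; "width": finger opening in m; "gripper_force": force on a finger pad.
Only numpy, scipy, OpenCV 4.12 (cv2) and the standard library are available. Lean on these libraries where they do the work, as an engineer would, in place of code of your own. Each camera call takes 0.05 s, during which the arm holds its last target. There are 200 camera calls.

## Working session

There is one attempt and no reset: what is moved stays moved. The work goes in short steps, Python scripts to look and compute and a tool call to move; the robot and the scene stay as the last step left them, time stands still between calls to the robot, and variables do not carry over. Pictures are saved under pics/ and viewed, at most 12 in all, crops included, and the job is handed in when it is done.

Besides the shell and the picture viewer there is one more tool, called after "Emit:" as name([rows], argument=value, ...), one row to a line, values as JSON. carry_out: Moves the arm, as the interface text tells. Its arguments: {"type":"object","properties":{"series":{"type":"array","items":{"type":"array","items":{"type":"number"}}}},"required":["series"]}

```bash
mkdir -p pics; cat > h.py <<'E'
import numpy as np,cv2
from workcell import manip
from scipy.spatial.transform import Rotation as R
def cam(n):
    c=manip.camera_info(n);return np.array(c["camera_matrix"]),np.array(c["xyz"]),R.from_quat(c["orientation"])
def ray(n,uv,z):
    K,p,r=cam(n);uv=np.atleast_2d(uv).astype(float)
    d=r.apply(np.c_[uv,np.ones(len(uv))]@np.linalg.inv(K).T)
    return p+d*((z-p[2])/d[:,2])[:,None]
def cloud(n,D):
    K,p,r=cam(n);v,u=np.mgrid[:400,:640]
    P=np.c_[u.ravel(),v.ravel(),np.ones(u.size)]@np.linalg.inv(K).T*D.reshape(-1,1)
    return (r.apply(P)+p).reshape(400,640,3)
E
python3 - <<'E'
from h import *
for n in("scene","top"):
    im,D=manip.get_image(n);cv2.imwrite(f"pics/{n}0.png",im);np.save(f"{n}0.npy",D)
    K,p,r=cam(n);print(n,K[0,0],K[0,2],K[1,2],p,r.as_matrix().round(3).tolist())
print(manip.sense(),manip.nose_length)
E
```

```text
scene 461.0921156911915 314.8524730846984 199.39123364175109 [-0.14954175 -0.61187442  0.95144072] [[0.674, -0.517, 0.528], [-0.739, -0.457, 0.496], [-0.015, -0.724, -0.69]]
top 379.3085157753351 313.10590799881123 196.38104014135402 [ 0.20626424 -0.04635663  1.33186766] [[0.211, -0.943, 0.258], [-0.978, -0.205, 0.048], [0.007, -0.263, -0.965]]
{'t': 0.1, 'q': array([ 1.10348790e+00,  2.07373005e-01,  1.54284273e+00,  1.15771924e-05,
        1.39347960e+00, -1.50494881e-01]), 'qvel': array([ 0.00139922, -0.00093696, -0.00334861,  0.00215079, -0.00057899,
        0.00030496]), 'joint_efforts': array([-1.27894898e-03, -3.84093654e+01, -2.92548198e+01, -3.55843604e-04,
        4.74298024e-03,  4.82280200e-06]), 'tcp_pos': array([0.17884641, 0.54579978, 0.25220511]), 'eef_rot': array([ 1.57746054e-01,  9.87479153e-01, -9.99845646e-04, -3.25047418e-04]), 'force': array([ 0.59895561,  0.05392367, -0.3366727 ]), 'ft_torque': array([-0.01782489, -0.0270591 , -0.02584275]), 'gripper_force': 0.0, 'width': 0.085668977127626} 0.022
```

View pics/top0.png

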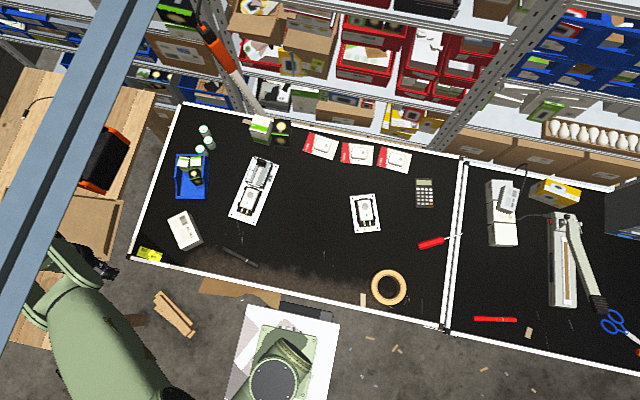

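View pics/scene0.png

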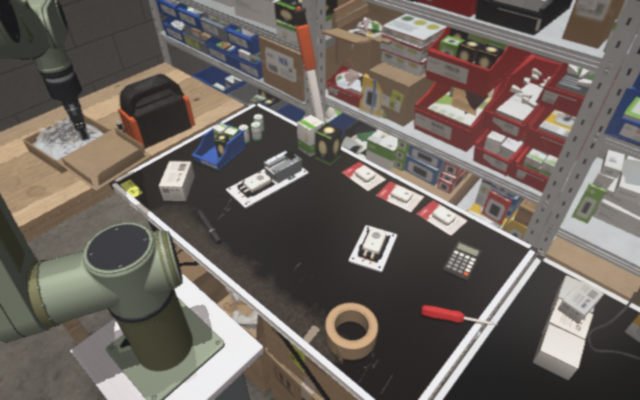

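The top view shows the tester's plate around (253,190) with the nest at its lower end and the housing above. The cradle is at (366,213), and the bare table lies between the two at about (310,200). The scene view agrees, with the tester at (268,178) and the cradle at (373,247).

```bash
python3 - <<'E'
from h import *
im=cv2.imread("pics/top0.png");D=np.load("top0.npy");P=cloud("top",D)
print("table z",P[200:220,300:330,2].mean())
for nm,(u0,u1,v0,v1) in dict(tester=(222,284,148,232),cradle=(342,388,188,238)).items():
    g=im[v0:v1,u0:u1].max(2)
    m=((g>110)*255).astype(np.uint8)
    n,l,s,c=cv2.connectedComponentsWithStats(m);k=1+s[1:,4].argmax()
    m=cv2.morphologyEx((l==k).astype(np.uint8),cv2.MORPH_CLOSE,np.ones((5,5)))
    vv,uu=np.nonzero(m);uv=np.c_[uu+u0,vv+v0]
    z=P[uv[:,1],uv[:,0],2];print(nm,len(uv),np.percentile(z,[2,25,50,75,98]).round(3))
    sel=z<0.022
    W=ray("top",uv[sel],.012)[:,:2]
    r=cv2.minAreaRect((W*1000).astype(np.float32));print("plate rect",r,cv2.boxPoints(r).round(0).tolist())
big=cv2.resize(im[140:245,215:400],None,fx=4.2,fy=4.2,interpolation=cv2.INTER_CUBIC);cv2.imwrite("pics/crop0.png",big)
E
```

```text
table z 0.005919268219578444
tester 1848 [0.    0.012 0.021 0.045 0.062]
plate rect ((538.5150146484375, 236.1171875), (106.60612487792969, 242.58335876464844), 82.713134765625) [[411.0, 199.0], [652.0, 168.0], [666.0, 274.0], [425.0, 304.0]]
cradle 980 [0.    0.011 0.016 0.033 0.042]
plate rect ((540.119873046875, -171.40516662597656), (137.81295776367188, 92.55506134033203), 18.907093048095703) [[460.0, -150.0], [490.0, -238.0], [620.0, -193.0], [590.0, -105.0]]
```

View pics/crop0.png

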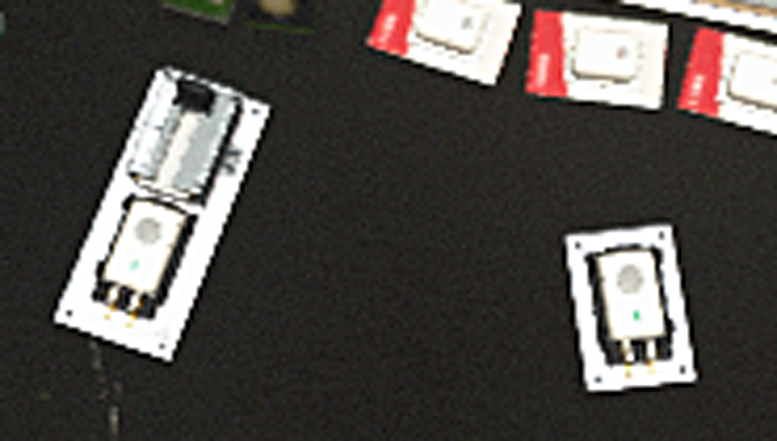

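The crop shows the nest on the tester's lower-left half, its pins pointing down-left (towards the robot). The grip is at the upper end of the housing. The cradle's pins also point towards the robot, and the plate sizes match those given. I'll check this against the sensor bodies in both views.

```bash
python3 - <<'E'
from h import *
T=(np.array([538.5,236.1]),np.radians(-7.3));C=(np.array([540.1,-171.4]),np.radians(18.9))
rot=lambda a:np.array([[np.cos(a),-np.sin(a)],[np.sin(a),np.cos(a)]])
def proj(n,X):
    K,p,r=cam(n);q=r.inv().apply(X-p)@K.T;return q[:,:2]/q[:,2:]
for n in("top","scene"):
    im=cv2.imread(f"pics/{n}0.png").astype(int)
    for nm,(o,a),x0 in(("tester",T,-47),("cradle",C,-2)):
        # rectify plane z=40 in body frame, 0.5mm/px, 140x100 mm around nest
        def rect(z,x0,x1,y0,y1):
            xs,ys=np.meshgrid(np.arange(x0,x1,.5),np.arange(y0,y1,.5))
            W=np.c_[xs.ravel(),ys.ravel()]@rot(a).T+o
            m=proj(n,np.c_[W,np.full(len(W),z)]/1000).astype(np.float32).reshape(*xs.shape,2)
            return cv2.remap(im.astype(np.uint8),m[...,0],m[...,1],cv2.INTER_CUBIC)
        g=rect(40,x0-40,x0+60,-40,40)
        m=(g.min(2)>150).astype(np.uint8)
        k,l,s,c=cv2.connectedComponentsWithStats(m);j=l[80,100]
        if j==0:j=1+s[1:,4].argmax()
        m=cv2.morphologyEx((l==j).astype(np.uint8),cv2.MORPH_OPEN,np.ones((15,15)))
        pts=np.argwhere(m)[:,::-1]*.5+[x0-40,-40]
        print(n,nm,"expect centre",x0+9.5,0,cv2.minAreaRect(pts.astype(np.float32)))
        cv2.imwrite(f"pics/r_{n}_{nm}.png",g)
        if nm=="tester": cv2.imwrite(f"pics/rg_{n}.png",rect(91.5,60,120,-40,40))
I=[cv2.copyMakeBorder(cv2.imread(f"pics/r_{n}_{m}.png"),0,5,0,5,0) for n in("top","scene") for m in("tester","cradle")]
G=[cv2.copyMakeBorder(cv2.imread(f"pics/rg_{n}.png"),0,5,0,5,0) for n in("top","scene")]
cv2.imwrite("pics/rects.png",cv2.resize(np.vstack([np.hstack(I[:2]+G[:1]),np.hstack(I[2:]+G[1:])]),None,fx=1.4,fy=1.4))
E
```

```text
top tester expect centre -37.5 0 ((-40.75, -2.75), (44.5, 73.5), 90.0)
top cradle expect centre 7.5 0 ((3.9999961853027344, 1.4999980926513672), (73.99998474121094, 44.99999237060547), 0.0)
scene tester expect centre -37.5 0 ((-40.5, -7.5), (55.0, 86.0), 90.0)
scene cradle expect centre 7.5 0 ((-1.25, -2.25), (75.5, 81.5), 90.0)
```

View pics/rects.png

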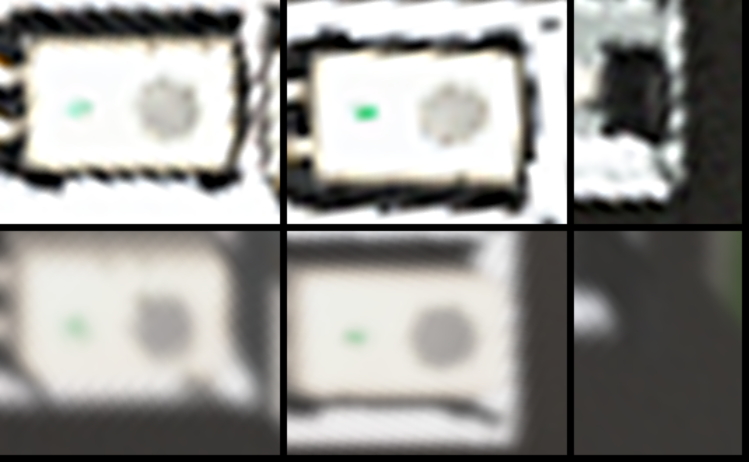

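The rectified views show both sensor bodies at the expected place and size (about 74 x 45 mm). They sit 2–3 mm from where the plate-derived nests put them, and the two cameras agree within about 3–5 mm. That is enough to go above the tester sensor.

```bash
cat >> h.py <<'E'
def go(*wps):
    """wps: (x,y,z mm, yaw deg) -> rows from the pose now; each a chained call start"""
    s=manip.sense();p=np.array(s["tcp_pos"])*1000;r=R.from_quat(s["eef_rot"])
    print("t",round(s["t"],2),"tcp",p.round(1),"yaw",round((R.from_quat(s["eef_rot"]).as_matrix()[:2,0]@np.array([1,1j])*-1).real,2),"w",round(s["width"]*1000,1),"F",s["force"].round(1))
    for x,y,z,a in wps:
        a=np.radians(a);c,q=np.cos(a),np.sin(a)
        t=R.from_matrix(np.array([[-c,-q,0],[-q,c,0],[0,0,-1]]))
        print((x,y,z),"shift cm",(r.inv().apply(np.array([x,y,z])-p)/10).round(2),"rv",(r.inv()*t).as_rotvec().round(3))
        p=np.array([x,y,z]);r=t
E
python3 -c "
from h import *
go((498,237.5,200,-7.3),(498,237.5,90,-7.3))"
```

```text
t 0.1 tcp [178.8 545.8 252.2] yaw 0.95 w 85.7 F [ 0.6  0.1 -0.3]
(498, 237.5, 200) shift cm [-39.93 -19.34   5.25] rv [-0.002 -0.001 -0.189]
(498, 237.5, 90) shift cm [ 0.  0. 11.] rv [0. 0. 0.]
```

Emit:
carry_out([
  [-4,-1.95,0,0,0,0,8.5],
  [-8,-3.9,0,0,0,0,8.5],
  [-12,-5.85,0,0,0,0,8.5],
  [-15,-7.3,0,0,0,0,8.5],
  [-18,-8.8,0,0,0,0,8.5],
])

```text
t: 0.52
tcp_pos: [0.324, 0.4045, 0.2528]
eef_rot: [0.158, 0.987, -0.001, 0.0]
force: [0.9, -0.3, -0.7]
width: 0.0848
gripper_force: 0.0
```

Emit:
carry_out([
  [-4,-1.95,0,0,0,0,8.5],
  [-8,-3.9,1,0,0,0,8.5],
  [-12,-5.85,1.5,0,0,0,8.5],
  [-15,-7.3,2,0,0,0,8.5],
  [-18,-8.8,3,0,0,0,8.5],
])

```text
t: 0.93
tcp_pos: [0.4684, 0.265, 0.2236]
eef_rot: [0.158, 0.987, 0.0, 0.001]
force: [-0.1, -0.0, 1.0]
width: 0.0849
gripper_force: 0.0
```

Emit:
carry_out([
  [-2,-0.9,1.2,0,0,-0.1,8.5],
  [-3.93,-1.74,2.25,0,0,-0.189,8.5],
  [-3.93,-1.74,2.25,0,0,-0.189,8.5],
  [-3.93,-1.74,2.25,0,0,-0.189,8.5],
])

```text
t: 1.27
tcp_pos: [0.498, 0.2372, 0.1994]
eef_rot: [0.066, 0.998, -0.0, -0.002]
force: [0.0, 0.6, -0.4]
width: 0.0852
gripper_force: 0.0
```

```bash
python3 -c "
from h import *
go((498,237.5,85,-7.3))"
```

```text
t 1.27 tcp [498.  237.2 199.4] yaw 0.99 w 85.2 F [ 0.   0.6 -0.4]
(498, 237.5, 85) shift cm [-0.03  0.04 11.44] rv [-0.001 -0.003 -0.004]
```

Emit:
carry_out([
  [0,0,4,0,0,0,8.5],
  [0,0,8,0,0,0,8.5],
  [0,0,12,0,0,0,8.5],
  [0,0,13,0,0,0,8.5],
  [0,0,13,0,0,0,8.5],
])

```text
t: 1.68
tcp_pos: [0.4943, 0.2381, 0.0675]
eef_rot: [0.064, 0.998, -0.001, -0.004]
force: [0.3, 0.4, 0.7]
width: 0.0849
gripper_force: 0.0
```

```bash
python3 - <<'E'
from h import *
go((498,237.5,40,-7.3))
a,_=manip.get_image("scene");b,_=manip.get_image("top")
A=cv2.resize(a[130:220,210:330],(640,480),interpolation=cv2.INTER_CUBIC)[:, :]
B=cv2.resize(b[140:240,215:305],(432,480),interpolation=cv2.INTER_CUBIC)
cv2.imwrite("pics/near1.png",cv2.resize(np.hstack([A,B]),(800,358)))
K,p,r=cam("scene")
for n in("scene","top"):
    K,p,r=cam(n);s=manip.sense()["tcp_pos"]
    X=np.array([s,s-[0,0,.022],[s[0],s[1],.04]]);q=r.inv().apply(X-p)@K.T;print(n,(q[:,:2]/q[:,2:]).round(1).tolist())
E
```

```text
t 1.68 tcp [494.3 238.1  67.5] yaw 0.99 w 84.9 F [0.3 0.4 0.7]
(498, 237.5, 40) shift cm [-0.39 -0.01  2.74] rv [-0.003 -0.008  0.   ]
scene [[255.0, 170.0], [255.8, 175.6], [256.1, 178.2]]
top [[247.2, 195.3], [248.2, 197.0], [248.7, 197.7]]
```

View pics/near1.png

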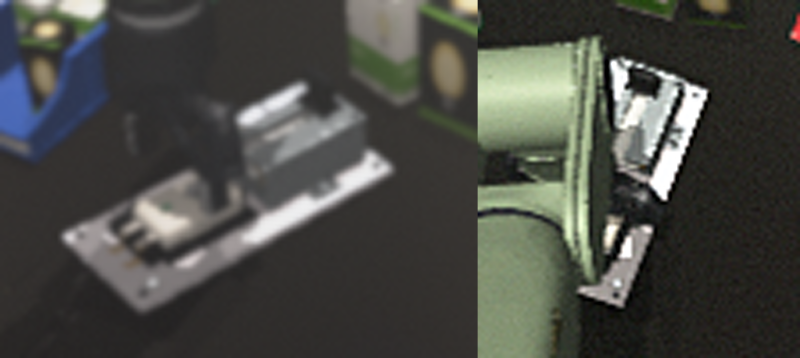

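The scene crop shows the near finger at about (225,195), just clear of the body's long side over its +x half. The body is at (190,210), so the jaws straddle it. The tool drifted 4 mm in -x, so I'll correct that while going down, then grip.

Emit:
carry_out([
  [-0.4,0,0.5,0,-0.008,0,8.5],
  [-0.4,0,1.5,0,-0.008,0,8.5],
  [-0.4,0,2.74,0,-0.008,0,8.5],
  [-0.4,0,2.74,0,-0.008,0,8.5],
])

```text
t: 2.12
tcp_pos: [0.5009, 0.2373, 0.0417]
eef_rot: [0.064, 0.998, -0.001, 0.003]
force: [-0.9, -0.4, -0.5]
width: 0.0849
gripper_force: 0.0
```

```bash
python3 -c "
from h import *
go((498,237.5,40,-7.3))"
```

```text
t 2.12 tcp [500.9 237.3  41.7] yaw 0.99 w 84.9 F [-0.9 -0.4 -0.5]
(498, 237.5, 40) shift cm [ 0.3  -0.01  0.17] rv [-0.001  0.005 -0.001]
```

Emit:
carry_out([
  [0,0,0.1,0,0,0,8.5],
  [0,0,0.1,0,0,0,4],
  [0,0,0.1,0,0,0,4],
  [0,0,0.1,0,0,0,4],
  [0,0,0.1,0,0,0,4],
])

```text
t: 2.53
tcp_pos: [0.5031, 0.2378, 0.0434]
eef_rot: [0.064, 0.998, -0.0, 0.005]
force: [-1.2, -0.0, 0.1]
width: 0.0437
gripper_force: 61.0
```

Emit:
carry_out([
  [0,0,0,0,0,0,3.5],
  [0,0,0,0,0,0,3.5],
  [0,0,0,0,0,0,3.5],
  [0,0,0,0,0,0,3.5],
])

```text
t: 2.87
tcp_pos: [0.5031, 0.2379, 0.0432]
eef_rot: [0.064, 0.998, 0.0, 0.005]
force: [0.1, -0.1, 5.9]
width: 0.0438
gripper_force: 61.6
```

```bash
python3 -c "
from h import *
go((498,237.5,120,-7.3))"
```

```text
t 2.87 tcp [503.1 237.9  43.2] yaw 0.99 w 43.8 F [ 0.1 -0.1  5.9]
(498, 237.5, 120) shift cm [ 0.43 -0.1  -7.68] rv [ 0.001  0.01  -0.   ]
```

Emit:
carry_out([
  [0,0,-2,0,0,0,3.5],
  [0,0,-4,0,0,0,3.5],
  [0,0,-7,0,0.01,0,3.5],
  [0,0,-8.7,0,0.01,0,3.5],
  [0,0,-8.7,0,0.01,0,3.5],
])

```text
t: 3.28
tcp_pos: [0.5044, 0.2387, 0.1334]
eef_rot: [0.064, 0.998, 0.002, 0.003]
force: [0.3, 0.6, -0.6]
width: 0.044
gripper_force: 61.7
```

Emit:
carry_out([
  [0,0,0,0,0,0,3.5],
  [0,0,0,0,0,0,3.5],
  [0,0,0,0,0,0,3.5],
])

```text
t: 3.53
tcp_pos: [0.4999, 0.2373, 0.1271]
eef_rot: [0.064, 0.998, -0.001, -0.003]
force: [-0.4, -0.5, -1.3]
width: 0.0437
gripper_force: 61.7
```

```bash
python3 - <<'E'
from h import *
go((530,35,110,0),(530,35,27,0))
a,_=manip.get_image("scene")
cv2.imwrite("pics/lift.png",cv2.resize(a[110:240,190:340],(690,598),interpolation=cv2.INTER_CUBIC))
E
```

```text
t 3.53 tcp [499.9 237.3 127.1] yaw 0.99 w 43.7 F [-0.4 -0.5 -1.3]
(530, 35, 110) shift cm [ -5.58 -19.68   1.71] rv [-0.001 -0.006 -0.128]
(530, 35, 27) shift cm [0.  0.  8.3] rv [0. 0. 0.]
```

View pics/lift.png

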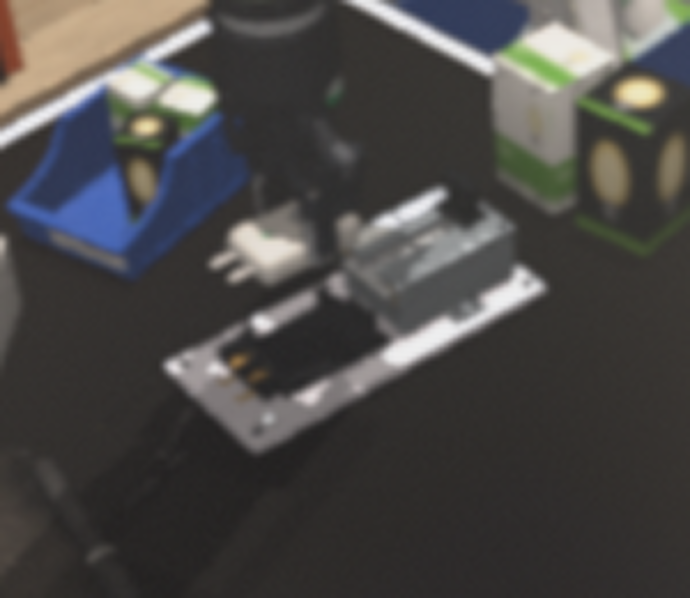

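The scene view shows the sensor held level at (275,250), pins to the left, and the tester nest empty at (310,340). Next I'll set it down midway.

Emit:
carry_out([
  [-1.1,-3.9,0.3,0,0,0,3.5],
  [-2.2,-7.8,0.6,0,0,0,3.5],
  [-3.3,-11.7,1,0,0,0,3.5],
  [-4.4,-15.6,1.4,0,0,0,3.5],
  [-5.58,-19.68,1.71,0,0,-0.128,3.5],
])

```text
t: 4.0
tcp_pos: [0.53, 0.0385, 0.1108]
eef_rot: [0.006, 1.0, 0.0, -0.003]
force: [1.1, 0.3, -0.9]
width: 0.0438
gripper_force: 61.8
```

Emit:
carry_out([
  [0,0,0,0,0,0,3.5],
  [0,0,2,0,0,0,3.5],
  [0,0,4,0,0,0,3.5],
  [0,0,5,0,0,0,3.5],
  [0,0,5,0,0,0,3.5],
])

```text
t: 4.42
tcp_pos: [0.5277, 0.0408, 0.0588]
eef_rot: [0.007, 1.0, 0.001, -0.005]
force: [-0.6, -0.1, -1.1]
width: 0.0438
gripper_force: 61.8
```

Emit:
carry_out([
  [0,0,0,0,0,0,3.5],
  [0,0,0,0,0,0,3.5],
  [0,0,0,0,0,0,3.5],
  [0,0,0,0,0,0,3.5],
  [0,0,0,0,0,0,3.5],
])

```text
t: 4.83
tcp_pos: [0.5318, 0.0404, 0.0634]
eef_rot: [0.007, 1.0, 0.0, -0.0]
force: [-0.8, 0.1, -0.6]
width: 0.0437
gripper_force: 61.8
```

```bash
python3 -c "
from h import *
go((530,35,27,0))"
```

```text
t 4.83 tcp [531.8  40.4  63.4] yaw 1.0 w 43.7 F [-0.8  0.1 -0.6]
(530, 35, 27) shift cm [ 0.18 -0.55  3.64] rv [ 0.    -0.    -0.014]
```

Emit:
carry_out([
  [0,0,0.8,0,0,0,3.5],
  [0,0,1.6,0,0,0,3.5],
  [0,0,2.4,0,0,0,3.5],
  [0,0,2.9,0,0,0,3.5],
  [0,0,3.2,0,0,0,3.5],
])

```text
t: 5.25
tcp_pos: [0.5299, 0.0404, 0.0289]
eef_rot: [0.007, 1.0, 0.0, -0.002]
force: [-0.7, 0.2, -1.4]
width: 0.0435
gripper_force: 61.8
```

Emit:
carry_out([
  [0,0,0.1,0,0,0,3.5],
  [0,0,0.2,0,0,0,3.5],
  [0,0,0.2,0,0,0,3.5],
  [0,0,0.2,0,0,0,3.5],
])

```text
t: 5.58
tcp_pos: [0.5314, 0.0403, 0.0288]
eef_rot: [0.007, 1.0, 0.0, -0.001]
force: [0.3, 0.2, -0.8]
width: 0.0437
gripper_force: 61.8
```

```bash
python3 -c "
from h import *
go((530,35,27,0))"
```

```text
t 5.58 tcp [531.4  40.3  28.8] yaw 1.0 w 43.7 F [ 0.3  0.2 -0.8]
(530, 35, 27) shift cm [ 0.13 -0.53  0.18] rv [ 0.    -0.001 -0.015]
```

Emit:
carry_out([
  [0,0,0.1,0,0,0,3.5],
  [0,0,0.15,0,0,0,3.5],
  [0,0,0.2,0,0,0,3.5],
  [0,0,0.2,0,0,0,3.5],
])

```text
t: 5.92
tcp_pos: [0.5314, 0.0403, 0.0273]
eef_rot: [0.007, 1.0, 0.0, -0.001]
force: [-1.7, 0.1, 4.2]
width: 0.0438
gripper_force: 62.3
```

Emit:
carry_out([
  [0,0,0.05,0,0,0,3.5],
  [0,0,0.1,0,0,0,3.5],
  [0,0,0.15,0,0,0,3.5],
  [0,0,0.15,0,0,0,3.5],
])

```text
t: 6.25
tcp_pos: [0.5314, 0.0403, 0.0272]
eef_rot: [0.007, 1.0, -0.0, -0.001]
force: [-6.0, 0.5, 14.9]
width: 0.0437
gripper_force: 63.4
```

```bash
python3 -c "
from h import *
go((530,35,27,0))"
```

```text
t 6.25 tcp [531.4  40.3  27.2] yaw 1.0 w 43.7 F [-6.   0.5 14.9]
(530, 35, 27) shift cm [ 0.13 -0.53  0.02] rv [-0.    -0.002 -0.014]
```

Emit:
carry_out([
  [0,0,-0.1,0,0,0,8.5],
  [0,0,-0.2,0,0,0,8.5],
  [0,0,-0.2,0,0,0,8.5],
  [0,0,-0.2,0,0,0,8.5],
  [0,0,-0.2,0,0,0,8.5],
])

```text
t: 6.67
tcp_pos: [0.5309, 0.0403, 0.0267]
eef_rot: [0.007, 1.0, 0.0, -0.001]
force: [-0.4, -0.4, 0.7]
width: 0.0847
gripper_force: 0.0
```

Emit:
carry_out([
  [0,0,-1.5,0,0,0,8.5],
  [0,0,-4,0,0,0,8.5],
  [0,0,-7,0,0,0,8.5],
  [0,0,-9,0,0,0,8.5],
  [0,-2,-9,0,0,0,8.5],
])

```text
t: 7.08
tcp_pos: [0.5346, 0.022, 0.1219]
eef_rot: [0.006, 1.0, 0.0, 0.004]
force: [0.9, 0.2, 0.3]
width: 0.0854
gripper_force: 0.0
```

Emit:
carry_out([
  [-0.3,-4,0,0,0,0,8.5],
  [-0.6,-8,0,0,0,-0.1,8.5],
  [-1,-12,0,0,0,-0.2,8.5],
  [-1.4,-16,0,0,0,-0.3,8.5],
  [-1.4,-18.7,0,0,0,-0.316,8.5],
])

```text
t: 7.5
tcp_pos: [0.5427, -0.1705, 0.1171]
eef_rot: [-0.151, 0.989, -0.001, -0.0]
force: [0.2, 0.4, -0.2]
width: 0.0847
gripper_force: 0.0
```

Emit:
carry_out([
  [0,0,0,0,0,0,8.5],
  [0,0,0,0,0,0,8.5],
  [0,0,0,0,0,0,8.5],
  [0,0,0,0,0,0,8.5],
  [0,0,0,0,0,0,8.5],
])

```text
t: 7.92
tcp_pos: [0.542, -0.1654, 0.1167]
eef_rot: [-0.151, 0.989, 0.001, -0.001]
force: [-0.1, -0.5, -0.5]
width: 0.0853
gripper_force: 0.0
```

```bash
python3 - <<'E'
from h import *
go((548.5,-166.9,70,18.9),(548.5,-166.9,43,18.9))
b,_=manip.get_image("top");cv2.imwrite("pics/top2.png",b);a,_=manip.get_image("scene")
B=cv2.resize(b[140:245,215:345],(600,485),interpolation=cv2.INTER_CUBIC)
cv2.imwrite("pics/v2.png",B);cv2.imwrite("pics/scene2.png",a)
E
```

```text
t 7.92 tcp [ 542.  -165.4  116.7] yaw 0.95 w 85.3 F [-0.1 -0.5 -0.5]
(548.5, -166.9, 70) shift cm [-0.58 -0.35  4.66] rv [ 0.002 -0.002 -0.027]
(548.5, -166.9, 43) shift cm [0.  0.  2.7] rv [0. 0. 0.]
```

View pics/v2.png

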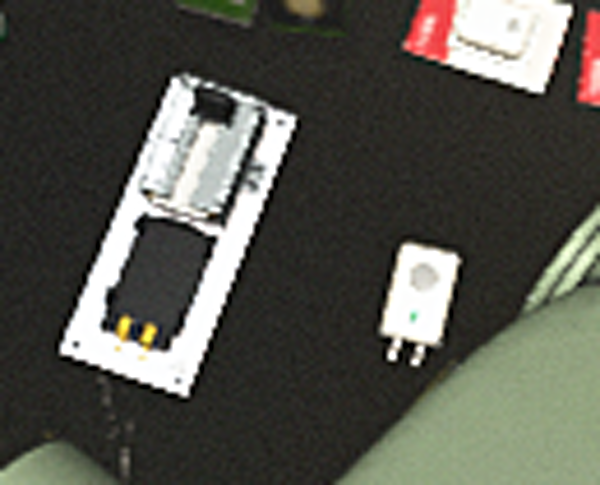

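The top view shows the empty black nest at (160,280) with gold contacts in its slots at (123,328) and (148,335). The reference sensor lies upright on the table at (420,295), pins towards the robot. I'll use both to measure the sensor's offset in the hand.

```bash
python3 - <<'E'
from h import *
im=cv2.imread("pics/top2.png")
def proj(n,X):
    K,p,r=cam(n);q=r.inv().apply(X-p)@K.T;return q[:,:2]/q[:,2:]
def rect(o,a,z,x0,x1,y0,y1):
    a=np.radians(a);M=np.array([[np.cos(a),-np.sin(a)],[np.sin(a),np.cos(a)]])
    xs,ys=np.meshgrid(np.arange(x0,x1,.5),np.arange(y0,y1,.5))
    W=np.c_[xs.ravel(),ys.ravel()]@M.T+o
    m=proj("top",np.c_[W,np.full(len(W),z)]/1000).astype(np.float32).reshape(*xs.shape,2)
    return cv2.remap(im,m[...,0],m[...,1],cv2.INTER_CUBIC)
g=rect((531.2,40.3),.8,24,-60,60,-45,45)
m=(g.min(2)>130).astype(np.uint8);m=cv2.morphologyEx(m,cv2.MORPH_OPEN,np.ones((25,25)))
p=np.argwhere(m)[:,::-1]*.5+[-60,-45];print("table sensor rel TCP",cv2.minAreaRect(p.astype(np.float32)))
o=(538.5,236.1)
g=rect(o,-7.3,16,-120,10,-50,50)
hsv=cv2.cvtColor(g,cv2.COLOR_BGR2HSV)
gold=((hsv[...,1]>110)&(hsv[...,2]>120)).astype(np.uint8)
n,l,s,c=cv2.connectedComponentsWithStats(gold)
print("gold",[(s[k,4],(c[k]*.5+[-120,-50]).round(1).tolist()) for k in range(1,n) if s[k,4]>15])
dk=((g.max(2)<90)*255).astype(np.uint8)
n,l,s,c=cv2.connectedComponentsWithStats(dk);k=l[100,146];p=np.argwhere(l==k)[:,::-1]*.5+[-120,-50]
print("dark bbox",p.min(0),p.max(0),s[k,4]/4)
# pad mid section y-extent, x -60..-30
for x in(-65,-55,-45,-35,-25,-20): 
    q=p[np.abs(p[:,0]-x)<.3];print(x,q[:,1].min(),q[:,1].max())
cv2.imwrite("pics/nestrect.png",cv2.resize(g,None,fx=2,fy=2))
# plate rect again via edges on z=12
g=rect(o,-7.3,12,-150,150,-80,80);m=(g.min(2)>110).astype(np.uint8)
m=cv2.morphologyEx(m,cv2.MORPH_CLOSE,np.ones((9,9)))
for x in(-110,-100,-90,-80): print("plate y",x,np.ptp(np.flatnonzero(m[:,int((x+150)*2)]))*.5,np.flatnonzero(m[:,int((x+150)*2)]).mean()*.5-80, (np.flatnonzero(m[:,int((x+150)*2)])[[0,-1]]*.5-80))
for y in(-45,45): r=np.flatnonzero(m[int((y+80)*2)])*.5-150;print("plate x",y,r[0],r[-1])
E
```

```text
table sensor rel TCP ((-4.921060562133789, -0.004974365234375), (46.03455352783203, 74.43960571289062), 88.24659729003906)
gold [(np.int32(709), [-86.6, -9.1]), (np.int32(660), [-87.0, 11.0])]
dark bbox [-93.5 -31.5] [ 7. 34.] 5504.75
-65 -30.0 33.0
-55 -29.5 28.0
-45 -30.0 30.0
-35 -29.5 28.5
-25 -29.0 28.5
-20 -30.0 29.0
plate y -110 106.5 -0.75 [-54.   52.5]
plate y -100 107.5 -0.75 [-54.5  53. ]
plate y -90 107.0 -3.4466019417475735 [-54.5  52.5]
plate y -80 107.0 -3.539603960396036 [-54.5  52.5]
plate x -45 -120.5 120.5
plate x 45 -121.5 124.0
```

View pics/nestrect.png

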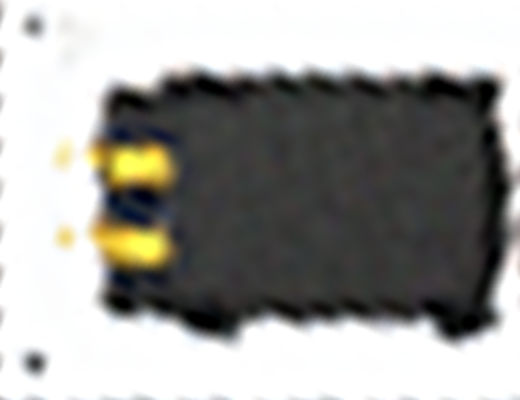

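The rectified nest view shows the pad centred near y = 0, with the slots at y = -9 and +11 (20 mm apart, as given). The table sensor is exactly centred in the jaws, with its body centre 4.9 mm behind the TCP, so the top camera can be trusted. Now I'll pick the returned sensor.

Emit:
carry_out([
  [-0.58,-0.35,1.5,0,0,-0.027,8.5],
  [-0.58,-0.35,3.5,0,0,-0.027,8.5],
  [-0.58,-0.35,5,0,0,-0.027,8.5],
  [-0.58,-0.35,5,0,0,-0.027,8.5],
  [-0.58,-0.35,5,0,0,-0.027,8.5],
])

```text
t: 8.43
tcp_pos: [0.5479, -0.1674, 0.0661]
eef_rot: [-0.164, 0.986, 0.001, -0.002]
force: [-0.0, -0.0, -0.2]
width: 0.0848
gripper_force: 0.0
```

Emit:
carry_out([
  [0,0,0.8,0,0,0,8.5],
  [0,0,1.6,0,0,0,8.5],
  [0,0,2.4,0,0,0,8.5],
  [0,0,2.5,0,0,0,8.5],
  [0,0,2.5,0,0,0,8.5],
])

```text
t: 8.85
tcp_pos: [0.548, -0.1682, 0.0411]
eef_rot: [-0.163, 0.987, 0.001, -0.002]
force: [-0.0, -0.6, -0.5]
width: 0.0852
gripper_force: 0.0
```

Emit:
carry_out([
  [0,0,0,0,0,0,8.5],
  [0,0,0,0,0,0,8.5],
  [0,0,0,0,0,0,8.5],
])

```text
t: 9.1
tcp_pos: [0.549, -0.1687, 0.0424]
eef_rot: [-0.163, 0.987, 0.0, -0.001]
force: [0.3, 0.1, 0.9]
width: 0.0849
gripper_force: 0.0
```

```bash
python3 -c "
from h import *
go((548.5,-166.9,42,18.9))"
```

```text
t 9.1 tcp [ 549.  -168.7   42.4] yaw 0.95 w 84.9 F [0.3 0.1 0.9]
(548.5, -166.9, 42) shift cm [-0.01  0.19  0.04] rv [ 0.    -0.001 -0.001]
```

Adjust y by +1.8 mm and close.

Emit:
carry_out([
  [0,0.18,0,0,0,0,8.5],
  [0,0.18,0,0,0,0,8.5],
  [0,0.18,0,0,0,0,3.5],
  [0,0.18,0,0,0,0,3.5],
  [0,0.18,0,0,0,0,3.5],
])

```text
t: 9.52
tcp_pos: [0.5481, -0.1668, 0.042]
eef_rot: [-0.164, 0.987, 0.0, -0.001]
force: [-0.4, -0.7, 0.3]
width: 0.0513
gripper_force: 0.0
```

Emit:
carry_out([
  [0,0,0,0,0,0,3.5],
  [0,0,0,0,0,0,3.5],
  [0,0,0,0,0,0,3.5],
  [0,0,0,0,0,0,3.5],
  [0,0,0,0,0,0,3.5],
])

```text
t: 9.93
tcp_pos: [0.5486, -0.1671, 0.0425]
eef_rot: [-0.163, 0.987, -0.0, -0.0]
force: [-0.8, 0.6, 3.2]
width: 0.0433
gripper_force: 61.4
```

```bash
python3 -c "
from h import *
go((548.5,-166.9,140,18.9))"
```

```text
t 9.93 tcp [ 548.6 -167.1   42.5] yaw 0.95 w 43.3 F [-0.8  0.6  3.2]
(548.5, -166.9, 140) shift cm [ 0.01  0.02 -9.75] rv [-0.    -0.001 -0.001]
```

Emit:
carry_out([
  [0,0,-1.5,0,0,0,3.5],
  [0,0,-4,0,0,0,3.5],
  [0,0,-7,0,0,0,3.5],
  [0,0,-9,0,0,0,3.5],
  [0,0,-9.7,0,0,0,3.5],
])

```text
t: 10.35
tcp_pos: [0.5501, -0.1676, 0.1422]
eef_rot: [-0.164, 0.987, -0.001, 0.001]
force: [0.5, -0.2, -0.0]
width: 0.0437
gripper_force: 61.8
```

Emit:
carry_out([
  [-0.9,4,0,0,0,0,3.5],
  [-1.8,8,0,0,0,0,3.5],
  [-2.7,12,0,0,0,0,3.5],
  [-3.6,16,0,0,0,0,3.5],
  [-4.4,19.9,0,0,0,0,3.5],
])

```text
t: 10.77
tcp_pos: [0.5241, 0.0376, 0.1375]
eef_rot: [-0.163, 0.987, 0.001, -0.002]
force: [1.7, 0.3, -0.6]
width: 0.0437
gripper_force: 61.8
```

Emit:
carry_out([
  [-0.9,4,0,0,0,0.1,3.5],
  [-1.8,8,0,0,0,0.2,3.5],
  [-2.7,12,0,0,0,0.3,3.5],
  [-3.6,16,0,0,0,0.4,3.5],
  [-4.4,19.93,0,0,0,0.455,3.5],
])

```text
t: 11.18
tcp_pos: [0.5014, 0.2403, 0.1375]
eef_rot: [0.065, 0.998, -0.0, -0.002]
force: [1.3, -0.8, -0.7]
width: 0.0432
gripper_force: 61.8
```

Emit:
carry_out([
  [0,0,0,0,0,0,3.5],
  [0,0,2,0,0,0,3.5],
  [0,0,4,0,0,0,3.5],
  [0,0,5,0,0,0,3.5],
  [0,0,5,0,0,0,3.5],
])

```text
t: 11.6
tcp_pos: [0.4996, 0.2373, 0.085]
eef_rot: [0.063, 0.998, -0.001, -0.005]
force: [-0.9, -0.6, -2.0]
width: 0.0436
gripper_force: 61.8
```

Emit:
carry_out([
  [0,0,0,0,0,0,3.5],
  [0,0,0,0,0,0,3.5],
  [0,0,0,0,0,0,3.5],
  [0,0,0,0,0,0,3.5],
  [0,0,0,0,0,0,3.5],
])

```text
t: 12.02
tcp_pos: [0.5038, 0.2386, 0.0901]
eef_rot: [0.063, 0.998, 0.0, -0.0]
force: [-0.5, 0.1, -0.5]
width: 0.0433
gripper_force: 61.8
```

```bash
python3 -c "
from h import *
go((503.7,238.5,62,-7.3),(503.7,238.5,43,-7.3))"
```

```text
t 12.02 tcp [503.8 238.6  90.1] yaw 0.99 w 43.3 F [-0.5  0.1 -0.5]
(503.7, 238.5, 62) shift cm [ 0.   -0.01  2.81] rv [ 0.001 -0.     0.001]
(503.7, 238.5, 43) shift cm [0.  0.  1.9] rv [0. 0. 0.]
```

Emit:
carry_out([
  [0,0,0.7,0,0,0,3.5],
  [0,0,1.4,0,0,0,3.5],
  [0,0,2.1,0,0,0,3.5],
  [0,0,2.6,0,0,0,3.5],
  [0,0,2.8,0,0,0,3.5],
])

```text
t: 12.43
tcp_pos: [0.5017, 0.2383, 0.0594]
eef_rot: [0.063, 0.998, -0.0, -0.002]
force: [0.1, 1.1, -0.6]
width: 0.0436
gripper_force: 61.8
```

Emit:
carry_out([
  [0,0,0.2,0,0,0,3.5],
  [0,0,0.4,0,0,0,3.5],
  [0,0,0.7,0,0,0,3.5],
  [0,0,1.0,0,0,0,3.5],
  [0,0,1.2,0,0,0,3.5],
])

```text
t: 12.85
tcp_pos: [0.5029, 0.2386, 0.0489]
eef_rot: [0.063, 0.998, 0.0, -0.001]
force: [1.4, -0.0, -0.4]
width: 0.0434
gripper_force: 61.8
```

Emit:
carry_out([
  [0,0,0.1,0,0,0,3.5],
  [0,0,0.2,0,0,0,3.5],
  [0,0,0.3,0,0,0,3.5],
  [0,0,0.4,0,0,0,3.5],
  [0,0,0.4,0,0,0,3.5],
])

```text
t: 13.27
tcp_pos: [0.5028, 0.2386, 0.045]
eef_rot: [0.063, 0.998, 0.0, -0.001]
force: [0.7, -1.1, -1.3]
width: 0.0433
gripper_force: 61.8
```

Emit:
carry_out([
  [0,0,0.1,0,0,0,3.5],
  [0,0,0.2,0,0,0,3.5],
  [0,0,0.25,0,0,0,3.5],
  [0,0,0.25,0,0,0,3.5],
])

```text
t: 13.6
tcp_pos: [0.5029, 0.2386, 0.0425]
eef_rot: [0.063, 0.998, 0.0, -0.001]
force: [0.2, 0.2, -0.1]
width: 0.0434
gripper_force: 61.8
```

```bash
python3 -c "
from h import *
go((503.7,238.5,43,-7.3))"
```

```text
t 13.6 tcp [502.9 238.6  42.5] yaw 0.99 w 43.4 F [ 0.2  0.2 -0.1]
(503.7, 238.5, 43) shift cm [-0.08  0.   -0.05] rv [-0.    -0.002  0.001]
```

Emit:
carry_out([
  [0,0,0.05,0,0,0,3.5],
  [0,0,0.1,0,0,0,3.5],
  [0,0,0.1,0,0,0,3.5],
])

```text
t: 13.85
tcp_pos: [0.5029, 0.2386, 0.0424]
eef_rot: [0.063, 0.998, -0.0, -0.001]
force: [-2.0, -0.1, 4.9]
width: 0.0437
gripper_force: 62.3
```

Emit:
carry_out([
  [0,0,0,0,0,0,8.5],
  [0,0,0,0,0,0,8.5],
  [0,0,0,0,0,0,8.5],
  [0,0,0,0,0,0,8.5],
  [0,0,0,0,0,0,8.5],
])

```text
t: 14.27
tcp_pos: [0.5029, 0.2386, 0.0415]
eef_rot: [0.063, 0.998, 0.0, -0.001]
force: [0.3, 0.5, -0.2]
width: 0.0848
gripper_force: 0.0
```

Emit:
carry_out([
  [0,0,-1.5,0,0,0,8.5],
  [0,0,-4,0,0,0,8.5],
  [0,0,-7,0,0,0,8.5],
  [0,0,-8,0,0,0,8.5],
  [0,0,-8,0,0,0,8.5],
])

```text
t: 14.68
tcp_pos: [0.5059, 0.2394, 0.1252]
eef_rot: [0.063, 0.998, 0.001, 0.003]
force: [0.1, 0.6, -0.0]
width: 0.0851
gripper_force: 0.0
```

```bash
python3 -c "
from h import *
go((531,40.3,125,-0.8),(531,40.3,70,-0.8))"
```

```text
t 14.68 tcp [505.9 239.4 125.2] yaw 0.99 w 85.1 F [ 0.1  0.6 -0. ]
(531, 40.3, 125) shift cm [-5.010e+00 -1.944e+01 -1.000e-02] rv [ 0.003  0.005 -0.113]
(531, 40.3, 70) shift cm [0.  0.  5.5] rv [0. 0. 0.]
```

Emit:
carry_out([
  [-1.1,-3.9,0,0,0,0,8.5],
  [-2.2,-7.8,0,0,0,0,8.5],
  [-3.3,-11.7,0,0,0,0,8.5],
  [-4.4,-15.6,0,0,0,-0.06,8.5],
  [-5.3,-19.3,0,0,0,-0.113,8.5],
])

```text
t: 15.1
tcp_pos: [0.5302, 0.0386, 0.1197]
eef_rot: [0.005, 1.0, 0.0, -0.002]
force: [1.0, 0.0, 0.4]
width: 0.0852
gripper_force: 0.0
```

Emit:
carry_out([
  [0,0,1,0,0,0,8.5],
  [0,0,3,0,0,0,8.5],
  [0,0,5,0,0,0,8.5],
  [0,0,5,0,0,0,8.5],
  [0,0,5,0,0,0,8.5],
])

```text
t: 15.52
tcp_pos: [0.5287, 0.0409, 0.069]
eef_rot: [0.007, 1.0, 0.0, -0.004]
force: [-0.1, -0.6, 1.1]
width: 0.0847
gripper_force: 0.0
```

Emit:
carry_out([
  [0,0,0,0,0,0,8.5],
  [0,0,0,0,0,0,8.5],
  [0,0,0,0,0,0,8.5],
  [0,0,0,0,0,0,8.5],
])

```text
t: 15.85
tcp_pos: [0.532, 0.0407, 0.0726]
eef_rot: [0.007, 1.0, 0.0, 0.0]
force: [-0.0, 0.7, -0.5]
width: 0.0851
gripper_force: 0.0
```

```bash
python3 - <<'E'
from h import *
go((531,40.3,27.5,-0.8))
a,_=manip.get_image("scene")
A=cv2.resize(a[125:255,205:345],(644,598),interpolation=cv2.INTER_CUBIC);cv2.imwrite("pics/v3.png",A)
E
```

```text
t 15.85 tcp [532.   40.7  72.6] yaw 1.0 w 85.1 F [-0.   0.7 -0.5]
(531, 40.3, 27.5) shift cm [ 0.1  -0.04  4.51] rv [0.    0.    0.001]
```

View pics/v3.png

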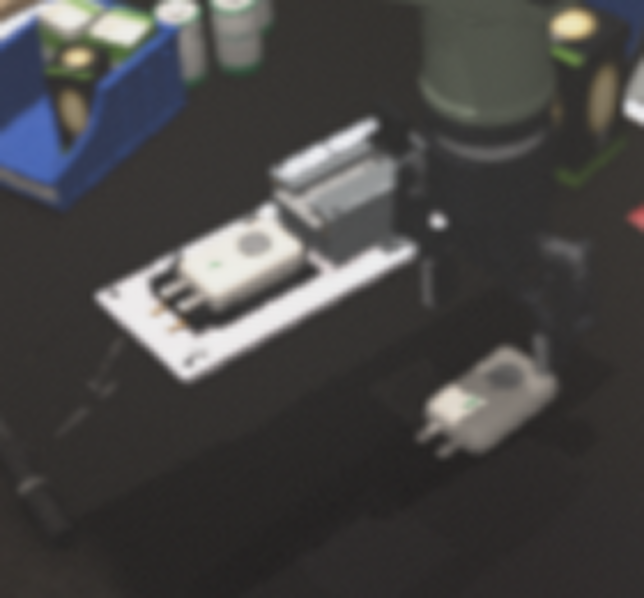

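The returned sensor is seated in the tester nest at (240,265) with its pins in the slots, and the reference sensor is on the table under the gripper at (490,400). Picking it now.

Emit:
carry_out([
  [0.1,0,1,0,0,0,8.5],
  [0.1,0,2,0,0,0,8.5],
  [0.1,0,3,0,0,0,8.5],
  [0.1,0,4,0,0,0,8.5],
  [0.1,0,4.5,0,0,0,8.5],
])

```text
t: 16.32
tcp_pos: [0.5283, 0.0406, 0.0241]
eef_rot: [0.007, 1.0, 0.0, -0.003]
force: [-0.9, 0.2, -0.5]
width: 0.0851
gripper_force: 0.0
```

Emit:
carry_out([
  [0,0,0,0,0,0,8.5],
  [0,0,0,0,0,0,8.5],
  [0,0,0,0,0,0,8.5],
  [0,0,0,0,0,0,3.5],
  [0,0,0,0,0,0,3.5],
])

```text
t: 16.73
tcp_pos: [0.5307, 0.0404, 0.0271]
eef_rot: [0.007, 1.0, 0.0, -0.0]
force: [-0.0, -0.1, -0.2]
width: 0.0634
gripper_force: 0.0
```

Emit:
carry_out([
  [0,0,0,0,0,0,3.5],
  [0,0,0,0,0,0,3.5],
  [0,0,0,0,0,0,3.5],
  [0,0,0,0,0,0,3.5],
  [0,0,0,0,0,0,3.5],
])

```text
t: 17.15
tcp_pos: [0.531, 0.0403, 0.0275]
eef_rot: [0.007, 1.0, -0.0, -0.0]
force: [-0.4, -1.0, 5.6]
width: 0.0436
gripper_force: 61.6
```

```bash
python3 - <<'E'
from h import *
go((531,40.3,120,-0.8),(548.6,-167.1,120,18.8))
E
```

```text
t 17.15 tcp [531.   40.3  27.5] yaw 1.0 w 43.6 F [-0.4 -1.   5.6]
(531, 40.3, 120) shift cm [-0.   -0.   -9.25] rv [-0.    -0.     0.001]
(548.6, -167.1, 120) shift cm [ -2.05 -20.71   0.  ] rv [ 0.     0.    -0.342]
```

Emit:
carry_out([
  [0,0,-1.5,0,0,0,3.5],
  [0,0,-4,0,0,0,3.5],
  [0,0,-7,0,0,0,3.5],
  [0,0,-9,0,0,0,3.5],
  [0,0,-9.2,0,0,0,3.5],
])

```text
t: 17.57
tcp_pos: [0.5333, 0.0404, 0.1227]
eef_rot: [0.007, 1.0, -0.0, 0.003]
force: [1.0, 0.1, 0.1]
width: 0.0437
gripper_force: 61.4
```

Emit:
carry_out([
  [-0.4,-4.1,0,0,0,-0.07,3.5],
  [-0.8,-8.2,0,0,0,-0.14,3.5],
  [-1.2,-12.3,0,0,0,-0.21,3.5],
  [-1.6,-16.5,0,0,0,-0.28,3.5],
  [-2.05,-20.6,0,0,0,-0.342,3.5],
])

```text
t: 17.98
tcp_pos: [0.5467, -0.1668, 0.1167]
eef_rot: [-0.165, 0.986, 0.001, -0.002]
force: [0.6, -0.0, -1.2]
width: 0.0435
gripper_force: 61.5
```

Emit:
carry_out([
  [0,0,0,0,0,0,3.5],
  [0,0,1.5,0,0,0,3.5],
  [0,0,3,0,0,0,3.5],
  [0,0,4,0,0,0,3.5],
  [0,0,4,0,0,0,3.5],
])

```text
t: 18.4
tcp_pos: [0.5448, -0.1642, 0.0744]
eef_rot: [-0.163, 0.987, 0.003, -0.004]
force: [-0.7, 0.4, -1.2]
width: 0.0436
gripper_force: 61.5
```

Emit:
carry_out([
  [0,0,0,0,0,0,3.5],
  [0,0,0,0,0,0,3.5],
  [0,0,0,0,0,0,3.5],
  [0,0,0,0,0,0,3.5],
  [0,0,0,0,0,0,3.5],
])

```text
t: 18.82
tcp_pos: [0.5485, -0.1658, 0.0793]
eef_rot: [-0.164, 0.987, -0.0, -0.0]
force: [-0.1, 0.0, -0.6]
width: 0.0436
gripper_force: 61.5
```

```bash
python3 - <<'E'
from h import *
go((548.8,-167,62,18.8),(548.8,-167,43.5,18.8))
E
```

```text
t 18.82 tcp [ 548.5 -165.8   79.3] yaw 0.95 w 43.6 F [-0.1  0.  -0.6]
(548.8, -167, 62) shift cm [ 0.01 -0.12  1.73] rv [-0.    -0.001  0.001]
(548.8, -167, 43.5) shift cm [0.   0.   1.85] rv [0. 0. 0.]
```

Emit:
carry_out([
  [0,-0.12,0.4,0,0,0,3.5],
  [0,-0.12,0.8,0,0,0,3.5],
  [0,-0.12,1.3,0,0,0,3.5],
  [0,-0.12,1.6,0,0,0,3.5],
  [0,-0.12,1.73,0,0,0,3.5],
])

```text
t: 19.23
tcp_pos: [0.5475, -0.1665, 0.06]
eef_rot: [-0.163, 0.987, 0.001, -0.002]
force: [-0.1, 0.3, -0.2]
width: 0.0436
gripper_force: 61.5
```

Emit:
carry_out([
  [0,0,0.2,0,0,0,3.5],
  [0,0,0.4,0,0,0,3.5],
  [0,0,0.7,0,0,0,3.5],
  [0,0,1.0,0,0,0,3.5],
  [0,0,1.2,0,0,0,3.5],
])

```text
t: 19.65
tcp_pos: [0.5481, -0.1668, 0.0487]
eef_rot: [-0.164, 0.987, 0.0, -0.001]
force: [-0.0, 0.0, 0.3]
width: 0.0437
gripper_force: 61.5
```

Emit:
carry_out([
  [0,0,0.1,0,0,0,3.5],
  [0,0,0.2,0,0,0,3.5],
  [0,0,0.3,0,0,0,3.5],
  [0,0,0.4,0,0,0,3.5],
  [0,0,0.4,0,0,0,3.5],
])

```text
t: 20.07
tcp_pos: [0.5484, -0.167, 0.0452]
eef_rot: [-0.164, 0.987, 0.0, -0.001]
force: [-1.2, -0.1, 0.2]
width: 0.0439
gripper_force: 61.5
```

Emit:
carry_out([
  [0,0,0.1,0,0,0,3.5],
  [0,0,0.2,0,0,0,3.5],
  [0,0,0.25,0,0,0,3.5],
  [0,0,0.25,0,0,0,3.5],
])

```text
t: 20.4
tcp_pos: [0.5485, -0.1671, 0.0435]
eef_rot: [-0.164, 0.987, -0.0, -0.001]
force: [-2.2, 0.3, 4.1]
width: 0.0434
gripper_force: 62.0
```

```bash
python3 -c "
from h import *
go((548.8,-167,43,18.8))"
```

```text
t 20.4 tcp [ 548.5 -167.1   43.5] yaw 0.95 w 43.4 F [-2.2  0.3  4.1]
(548.8, -167, 43) shift cm [-0.03 -0.    0.05] rv [ 0.    -0.002  0.   ]
```

Emit:
carry_out([
  [0,0,0,0,0,0,8.5],
  [0,0,0,0,0,0,8.5],
  [0,0,0,0,0,0,8.5],
  [0,0,0,0,0,0,8.5],
  [0,0,0,0,0,0,8.5],
])

```text
t: 20.82
tcp_pos: [0.548, -0.1667, 0.0424]
eef_rot: [-0.163, 0.987, 0.0, -0.001]
force: [1.1, 0.3, -0.3]
width: 0.0849
gripper_force: 0.0
```

Emit:
carry_out([
  [0,0,-1.5,0,0,0,8.5],
  [0,0,-4,0,0,0,8.5],
  [0,0,-8,0,0,0,8.5],
  [0,0,-11,0,0,0,8.5],
  [0,0,-12,0,0,0,8.5],
])

```text
t: 21.23
tcp_pos: [0.5515, -0.1682, 0.1684]
eef_rot: [-0.164, 0.987, -0.002, 0.003]
force: [0.9, -0.6, 0.7]
width: 0.085
gripper_force: 0.0
```

```bash
python3 - <<'E'
from h import *
go((600,100,160,-7.3))
im=cv2.imread("pics/top2.png")
def proj(n,X):
    K,p,r=cam(n);q=r.inv().apply(X-p)@K.T;return q[:,:2]/q[:,2:]
a=np.radians(-7.3);M=np.array([[np.cos(a),-np.sin(a)],[np.sin(a),np.cos(a)]])
xs,ys=np.meshgrid(np.arange(-20,130,.5),np.arange(-60,60,.5))
W=np.c_[xs.ravel(),ys.ravel()]@M.T+(538.5,236.1)
out=[]
for z in(91.5,58):
    m=proj("top",np.c_[W,np.full(len(W),z)]/1000).astype(np.float32).reshape(*xs.shape,2)
    g=cv2.remap(im,m[...,0],m[...,1],cv2.INTER_CUBIC);out.append(g)
for z,g in zip((91.5,58),out):
    cv2.imwrite(f"pics/g{int(z)}.png",g)
    d=(g.max(2)<75).astype(np.uint8)
    n,l,s,c=cv2.connectedComponentsWithStats(d)
    print(z,[(s[k,4]//4,(s[k,:2]*.5+[-20,-60]).tolist(),(s[k,2:4]*.5).tolist()) for k in range(1,n) if s[k,4]>300])
b,_=manip.get_image("top");cv2.imwrite("pics/top3.png",b)
V=[cv2.resize(out[0],(400,320)),cv2.resize(out[1],(400,320))]
for v,z in zip(V,(1,2)): pass
cv2.imwrite("pics/gg.png",np.vstack([np.hstack(V),cv2.resize(b[130:250,215:415],(800,280)[0:2])])[:600])
E
```

```text
t 21.23 tcp [ 551.5 -168.2  168.4] yaw 0.95 w 85.0 F [ 0.9 -0.6  0.7]
(600, 100, 160) shift cm [-13.24  23.83   0.77] rv [-0.005  0.007  0.456]
91.5 [(np.int32(7079), [-20.0, -60.0], [150.0, 120.0]), (np.int32(503), [-3.0, -50.5], [91.0, 16.0]), (np.int32(437), [-20.0, -47.0], [10.0, 60.0]), (np.int32(705), [68.0, -24.0], [27.0, 36.0])]
58 [(np.int32(4887), [-20.0, -60.0], [150.0, 120.0]), (np.int32(525), [5.0, -43.0], [93.5, 16.5]), (np.int32(914), [-20.0, -40.5], [17.5, 63.5]), (np.int32(743), [78.0, -15.5], [27.5, 36.5])]
```

View pics/gg.png

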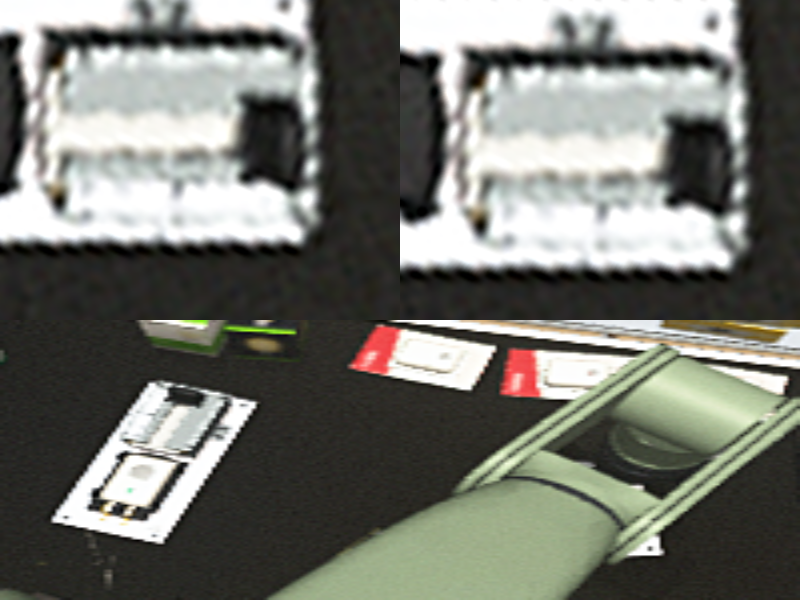

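The dark grip blob's +x and +y edges sit within 2 mm of where they should be, so the grip's top centre is near tester (89,-3). The tester sensor still looks seated. Next I'll go above the grip.

Emit:
carry_out([
  [-2,3.43,0,0,0,0,8.5],
  [-4,6.86,0,0,0,0,8.5],
  [-6,10.3,0,0,0,0,8.5],
  [-8,13.7,0,0,0,0,8.5],
  [-9.95,17.15,0,0,0,0,8.5],
])

```text
t: 21.7
tcp_pos: [0.5862, 0.0293, 0.1605]
eef_rot: [-0.163, 0.987, 0.001, -0.002]
force: [0.6, -0.0, 0.6]
width: 0.0851
gripper_force: 0.0
```

Emit:
carry_out([
  [-2,3.43,0,0,0,0.1,8.5],
  [-4,6.86,0,0,0,0.2,8.5],
  [-6,10.3,0,0,0,0.3,8.5],
  [-8,13.7,0,0,0,0.4,8.5],
  [-9.95,17.15,0,0,0,0.455,8.5],
])

```text
t: 22.12
tcp_pos: [0.625, 0.2237, 0.1601]
eef_rot: [0.065, 0.998, -0.0, -0.003]
force: [1.0, -0.2, -1.1]
width: 0.0852
gripper_force: 0.0
```

Emit:
carry_out([
  [0,0,0,0,0,0,8.5],
  [0,0,1,0,0,0,8.5],
  [0,0,2,0,0,0,8.5],
  [0,0,3,0,0,0,8.5],
  [0,0,3,0,0,0,8.5],
])

```text
t: 22.53
tcp_pos: [0.6232, 0.2198, 0.1277]
eef_rot: [0.064, 0.998, -0.001, -0.005]
force: [-0.3, -0.3, 0.0]
width: 0.0851
gripper_force: 0.0
```

Emit:
carry_out([
  [0,0,0,0,0,0,8.5],
  [0,0,0,0,0,0,8.5],
  [0,0,0,0,0,0,8.5],
  [0,0,0,0,0,0,8.5],
  [0,0,0,0,0,0,8.5],
])

```text
t: 22.95
tcp_pos: [0.6266, 0.2219, 0.1334]
eef_rot: [0.063, 0.998, 0.0, -0.0]
force: [-0.2, 0.8, 0.3]
width: 0.0855
gripper_force: 0.0
```

```bash
python3 - <<'E'
from h import *
go((626.4,221.8,90,-7.3))
E
```

```text
t 22.95 tcp [626.6 221.9 133.4] yaw 0.99 w 85.5 F [-0.2  0.8  0.3]
(626.4, 221.8, 90) shift cm [ 0.02 -0.01  4.34] rv [ 0.001 -0.001  0.   ]
```

Emit:
carry_out([
  [0,0,1,0,0,0,8.5],
  [0,0,2,0,0,0,8.5],
  [0,0,3,0,0,0,6],
  [0,0,3.7,0,0,0,5],
  [0,0,4.2,0,0,0,4.5],
])

```text
t: 23.37
tcp_pos: [0.6246, 0.2218, 0.088]
eef_rot: [0.063, 0.998, -0.0, -0.003]
force: [0.2, -1.6, -0.1]
width: 0.0512
gripper_force: 0.0
```

Emit:
carry_out([
  [0,0,0,0,0,0,4.2],
  [0,0,0,0,0,0,4.2],
  [0,0,0,0,0,0,4.2],
  [0,0,0,0,0,0,4.2],
  [0,0,0,0,0,0,4],
])

```text
t: 23.78
tcp_pos: [0.6266, 0.2222, 0.0914]
eef_rot: [0.063, 0.998, 0.0, -0.0]
force: [0.3, -0.2, -0.4]
width: 0.0405
gripper_force: 0.0
```

Emit:
carry_out([
  [0,0,0,0,0,0,3.6],
  [0,0,0,0,0,0,3.2],
  [0,0,0,0,0,0,2.5],
  [0,0,0,0,0,0,2.5],
  [0,0,0,0,0,0,2.5],
])

```text
t: 24.2
tcp_pos: [0.6263, 0.2225, 0.0913]
eef_rot: [0.063, 0.998, 0.0, -0.001]
force: [-1.3, 1.7, 3.9]
width: 0.0287
gripper_force: 60.4
```

```bash
python3 - <<'E'
from h import *
go((626.4-34.7,221.8+4.45,91.5,-7.3))
print(manip.sense()["gripper_force"])
E
```

```text
t 24.2 tcp [626.3 222.5  91.3] yaw 0.99 w 28.7 F [-1.3  1.7  3.9]
(591.6999999999999, 226.25, 91.5) shift cm [ 3.48 -0.07 -0.02] rv [ 0.001 -0.001  0.001]
60.36959230899811
```

Emit:
carry_out([
  [0.3,0,0,0,0,0,2.5],
  [0.7,0,0,0,0,0,2.5],
  [1.1,0,0,0,0,0,2.5],
  [1.5,0,0,0,0,0,2.5],
  [1.9,0,0,0,0,0,2.5],
])

```text
t: 24.62
tcp_pos: [0.6097, 0.2246, 0.0914]
eef_rot: [0.063, 0.998, 0.001, 0.002]
force: [7.6, 2.0, -2.4]
width: 0.0289
gripper_force: 59.7
```

Emit:
carry_out([
  [0.3,0,0,0,0,0,2.5],
  [0.6,0,0,0,0,0,2.5],
  [0.9,0,0,0,0,0,2.5],
  [1.1,0,0,0,0,0,2.5],
  [1.2,0,0,0,0,0,2.5],
])

```text
t: 25.03
tcp_pos: [0.5982, 0.226, 0.0914]
eef_rot: [0.063, 0.998, 0.001, 0.003]
force: [7.9, 1.1, -3.7]
width: 0.0285
gripper_force: 59.6
```

Emit:
carry_out([
  [0,0,0,0,0,0,2.5],
  [0,0,0,0,0,0,2.5],
  [0,0,0,0,0,0,2.5],
])

```text
t: 25.28
tcp_pos: [0.5982, 0.226, 0.0913]
eef_rot: [0.063, 0.998, 0.001, 0.003]
force: [7.8, 1.8, -1.9]
width: 0.0289
gripper_force: 59.7
```

```bash
python3 - <<'E'
from h import *
go((626.3-34.72,222.5+4.45,91.3,-7.3))
p=manip.sense()["tcp_pos"]*1000
print("travel",np.hypot(*(p[:2]-[626.3,222.5])))
E
```

```text
t 25.28 tcp [598.2 226.   91.3] yaw 0.99 w 28.9 F [ 7.8  1.8 -1.9]
(591.5799999999999, 226.95, 91.3) shift cm [ 0.67  0.01 -0.  ] rv [0.002 0.005 0.001]
travel 28.32076932115194
```

Emit:
carry_out([
  [0.2,0,0,0,0,0,2.5],
  [0.4,0,0,0,0,0,2.5],
  [0.55,0,0,0,0,0,2.5],
  [0.65,0,0,0,0,0,2.5],
  [0.7,0,0,0,0,0,2.5],
])

```text
t: 25.7
tcp_pos: [0.5917, 0.2268, 0.0914]
eef_rot: [0.063, 0.998, 0.001, 0.003]
force: [8.9, 1.8, -3.1]
width: 0.0286
gripper_force: 59.7
```

Emit:
carry_out([
  [0,0,0,0,0,0,2.5],
  [0,0,0,0,0,0,2.5],
  [0,0,0,0,0,0,2.5],
])

```text
t: 25.95
tcp_pos: [0.5917, 0.2268, 0.0914]
eef_rot: [0.063, 0.998, 0.001, 0.003]
force: [8.1, 1.2, -4.1]
width: 0.0285
gripper_force: 59.7
```

```bash
python3 - <<'E'
from h import *
go((626.3-34.72,222.5+4.45,91.3,-7.3))
p=manip.sense()["tcp_pos"]*1000
print("travel",np.hypot(*(p[:2]-[626.3,222.5])))
a,_=manip.get_image("scene");b,_=manip.get_image("top")
A=cv2.resize(a[130:215,215:330],(575,425),interpolation=cv2.INTER_CUBIC)
B=cv2.resize(b[140:240,325:410],(225,265))
cv2.imwrite("pics/v5.png",np.hstack([A,cv2.copyMakeBorder(B,0,160,0,0,0)]))
E
```

```text
t 25.95 tcp [591.7 226.8  91.4] yaw 0.99 w 28.5 F [ 8.1  1.2 -4.1]
(591.5799999999999, 226.95, 91.3) shift cm [0.01 0.01 0.01] rv [0.002 0.006 0.001]
travel 34.89856803394458
```

View pics/v5.png

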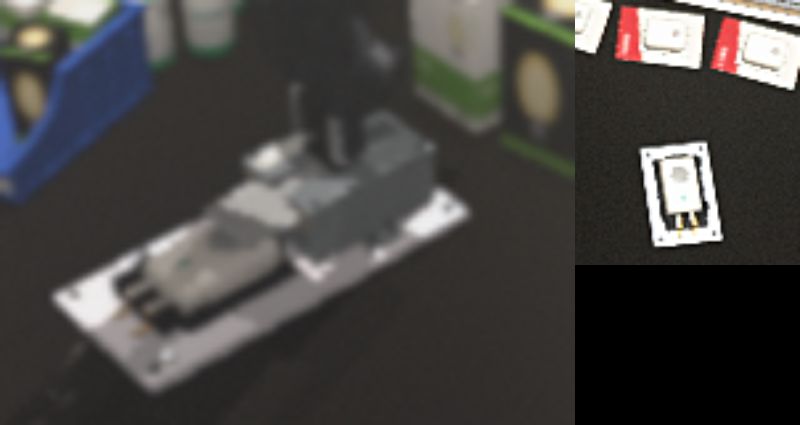

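The blade covers about half of the eye at (250,210), measured travel is 34.9 mm and the force is about 8.4 N, as expected at half travel. In the top view the reference sensor sits in the cradle at (683,185) with its pins in the slots. Handing in.

```bash
python3 -c "
from workcell import manip
print(manip.close_job())"
```

```text
the job is handed in; nothing more can be done
None
```

The two sensors are swapped and fully seated, and the job was handed in after about 26 s with the shutter held at half travel (34.9 mm by the arm's own reading; I did not read the scale mark directly).

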